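# Snap the inspection lamp into its leaning spring clip

### The job

Pick up the bar-shaped inspection lamp from the bench and press it, lit side facing straight out, square into the leaning spring-clip rack until both jaws snap over it; the clip head may be set farther in or out, so feel for the snap and then stop pushing, never forcing it. Let go so the clip alone holds the lamp, and leave the other things on the bench alone.

Things in the scene. Friction and masses are not known exactly. Their poses are not given: they have to be found in the camera images.
- lamp: Loose bar-shaped hand lamp, 198 mm long, about 0.24 kg, flat on the bench, two white windows up. Origin: centre of its flat underside; x along it, z out of the lit side; same seen from either end. Middle grip: black ribbed block 62 mm long, 34 mm wide (y), 36 mm high, to be held across the 34 mm. End heads 34 mm long, 38 mm wide, 36 mm high.
- lamp_mid (a point): Middle of the lamp, on its long axis, 18 mm above the underside; axes as the lamp. Between the grip and each end head is a round grey neck, diameter 28 mm, on this axis, from 31 to 65 mm from the middle: the jaws close over the two necks.
- rack: Clip rack, fixed to the bench: dark steel foot plate 150 by 150 by 12 mm, carrying a leaning sleeve (bracket), a clip head that slides in it, and the jaws. Origin: on the bench, 10 mm from the plate's centre towards the rack's -x; z up, x roughly away from the robot.
- bracket: Leaning sleeve, part of the rack. z is the way out of the clip, 35 degrees from vertical, leaning to the rack's -x (towards the robot): the lamp goes in along -z. The lamp lies along y, either way round; x points up the slope. Origin: where the lamp's middle lies when home with the clip head set fully in; 110 mm above the bench, 50 mm to the rack's -x.
- clip_out (a point): Where the lamp's middle lies when home with the clip head set fully out: 40 mm along the bracket's z from its origin (bracket axes). The head is clamped at an unknown setting e from 0 to 40 mm (see or feel it) and does not yield to normal pushing. Snapped home, the lamp's middle lies at bracket z = e within 2 mm, x = 0, y = 0.
- jaw_upper (a joint): Opening of the up-slope jaw, rad: 0 closed, about 0.08 at the peak, 0 to 0.05 with the lamp home. It has two 14 mm wide arms, at bracket y = 48 and -48 mm; 82 mm is free between them for fingers. Necks touch the lips with the lamp's middle at z = e + 19 mm; resistance peaks at 12 to 17 N near e + 12 mm, then drops and turns to pull-in.
- jaw_lower (a joint): The same for the down-slope jaw. The jaws have the lamp only after that drop, with the lamp's middle below about z = e + 5 mm; let go before it and the lamp is not held. The push to stop at then is small: a few newtons.
- plate (a joint): Travel in m of the black rubber plate, 24 by 50 mm, on a spring between the jaws, under the lamp's grip: 0 free, about 0.001 to 0.005 pressed in with the lamp home, 0.006 at its hard stop. 2 N/mm; the lamp meets it at about z = e + 3 mm. Pushing it to its stop is forcing. The head's back plate lies 34 mm below the axis of the lamp when home.
- jar: Bystander: screw-top jar, diameter 60 mm, 85 mm high, standing between lamp and rack; origin at the centre of its underside. Leave alone.
- hammer: Bystander: hammer lying far to the left; origin under its middle. Leave alone.
- crate: Bystander: open crate 130 by 160 by 70 mm at the far side; origin at the centre of its underside. Leave alone.
- oil: Bystander: bottle, diameter 64 mm, 170 mm high, far to the right; origin at the centre of its underside. Leave alone.
Not all that is in view belongs to the job. Several things look just like the lamp: the one meant starts farthest from the robot's base.

How it is judged:
On the way, in this order (a step that is already met when the one before it is completed fails the run):
1. the lamp is picked up off the bench (height (world z) of lamp_mid above 0.05 m and value of joint each of jaw_upper, jaw_lower below 0.03 rad), for 0.1 s.
2. the lamp spreads both jaws to the snap's peak (value of joint each of jaw_upper, jaw_lower above 0.055 rad and contact force between lamp and rack above 1 N).
At the end, for the whole second after the job is handed in: Snapped home and at rest (under 0.02 m/s): sprung plate pressed in over 1 mm, both jaws closed to under 0.06 rad, lamp_mid in the bracket frame within 5 mm in x, 14 mm in y, -6 to 46 mm in z; lamp along the clip within 0.1 rad, its lit side out within 0.21 rad of the bracket's z (value of joint each of jaw_upper, jaw_lower below 0.06 rad and value of joint plate above 0.001 m and x of lamp_mid in the frame of bracket between -0.005 and 0.005 m and y of lamp_mid in the frame of bracket between -0.014 and 0.014 m and z of lamp_mid in the frame of bracket between -0.006 and 0.046 m and angle between the x axis of lamp and the y axis of bracket, either way round below 0.1 rad and angle between the z axis of lamp and the z axis of bracket, either way round below 0.21 rad and angle between lamp's own z axis and vertical below 1.2 rad and linear speed of lamp below 0.02 m/s); the robot touches nothing.
It fails at once if the lamp is forced: contact with the rack (squeeze of the jaws included) over 48 N (contact force between lamp and rack above 48 N).
It fails at once if a bystander is moved more than 30 mm (distance of any of jar, hammer, crate, oil from where it was at the start of the episode above 0.03 m).
It also fails if it takes over 54 s, if anything falls off the work surface, if the arm or the gripper's body presses on something with over 40 N, if the wrist force passes 120 N, or if a joint passes its speed limit or range.

### The arm

A 7-joint arm with a two-finger parallel gripper is mounted at the origin on the work surface. World frame = base frame: x ahead of the robot, y to its left, z up, the work surface at z = 0. Lengths are in m, angles in rad, forces in N, time in s.
With the tool pointing down it reaches from about 0.425 to 0.925 m from the base axis. Payload 6.8 kg.
Tool frame: the origin (TCP) lies at the very end of the fingers, on their centre line; the grasp point (between the pads) lies 19 mm behind it; z points along the fingers, y is the line along which they close (so a half turn about z gives the same grasp; the last joint's range is limited). The gripper opens to 85 mm and grips with 20 to 120 N. Pads are 22 mm wide; open, the fingers measure 114 mm over their backs; the gripper's body (76 mm by 85 mm) begins 54 mm behind the grasp point. The pads swing forward as they close: fully open they stand 13 mm farther back than shut.
Start: joints at [-1.272, 0.477, 0.022, 1.555, -0.011, 1.109, -0.083], TCP at [0.267, 0.62, 0.231] pointing down, gripper open.
Joint ranges: [-2.96, 2.96], [-0.34, 2.1], [-1.41, 1.46], [0.24, 2.44], [-1.37, 4.51], [0.17, 1.92], [-2.96, 2.96]. Speed limits (rad/s): [2.39, 2.39, 3.14, 3.14, 3.14, 3.14, 3.14].

### API

Orientations are given as a unit quaternion [w, x, y, z].
In Python, from station import robot, cams, spotter gives the robot as it stands.
- The arm moves only by the shell command python3 -m handwheel 'ROWS' [FORCE]. ROWS is JSON, a list of rows, each a list of 7 numbers: the shift along the tool's x, y, z in mm, then the turn, a rotation vector about the tool's x, y, z in rad, then the closure, from 0 (fully open) to 1 (shut). A call has 1 to 12 rows; each row is the pose to reach, as a shift and turn from the pose commanded when the call began, along the tool's axes at that moment; what a row does not reach only later rows make up. A row lasts 1/12 s, in which the tool goes at most 41.7 mm and 7.16 degrees, less where a joint would pass 70% of its speed; a pose out of reach is approached as far as the arm can. A call with a gripper value outside its range is refused whole. The fingers move at their own pace and stop on an object; FORCE is the grip in N (left out, the last holds). Time passes only in rows, so rows that repeat a pose let the fingers close. It gives the time, the measured TCP pose, the force, the opening and the grip force at its end, in the units of the state.
- robot.sense(): the state, without advancing time (a new reading comes with each control period).
- cams.camera(name): name is "scene" or "top"; returns (picture, depth): 384x512x3 uint8, red, green, blue; 384x512 float32, m along the optical axis (not along the pixel's ray), 0 where there is no reading.
- cams.camera_params(name): a dict with "mtx" (3x3 intrinsics, pixels), "dist" ([k1, k2, p1, p2, k3] as OpenCV has them; the pictures are not rectified), "R" (3x3) and "t" (3): a world point X has camera coordinates R X + t. Camera axes: x right, y down, z forward; pixel columns grow to the right and rows downward; lengths in m; the calibration is good to about 2 mm. A picture is of the moment at which its call begins. camera_params takes no time and is no camera call.
- robot.job_done(): hands the job in; it is judged then, once.
Trained networks look in the newest picture that a camera, given by its name, has taken for a name from the list of things; names that differ only in an ending like _2 or _b are one class to them, and where a whole thing is asked for, a point or a joint stands for the part that bears it (a point fixed in the world has none). Each returns a list of dicts, best first, with "confidence" (0 to 1); they miss things now and then, are a little off and sometimes report something else, mostly with a low value. They report only what shows in the picture. A call takes as long as a camera call. They do not tell look-alikes from the thing itself.
- spotter.boxes_of(camera, thing): "position" ([column, row] in pixels, amid what is visible of it).
- spotter.masks_of(camera, thing): "region" (384x512 bool, what is visible of it) and "position" ([column, row] in pixels, amid what is visible of it).
The state is a dict: "time_s": time; "joint_positions": joint angles; "qvel": joint speeds; "joint_torque": joint torques, N m; "position": TCP position; "orientation": TCP orientation; "force": force on the tool from outside, world axes, zero at the start; "torque": the same for the moment, N m; "finger_gap": opening from 0.0 (shut) to 1.0 (fully open); "finger_force": force on a finger pad.
Only numpy, scipy, OpenCV 4.12 (cv2) and the standard library are available. Lean on these libraries where they do the work, as an engineer would, in place of code of your own. Each camera call takes 0.05 s, during which the arm holds its last target. There are 200 camera calls.

## Working session

There is one attempt and no reset: what is moved stays moved. The work goes in short steps, Python scripts to look and compute and a shell command to move; the robot and the scene stay as the last step left them, time stands still between calls to the robot, and variables do not carry over. Pictures are saved under pics/ and viewed, at most 10 in all, crops included, and the job is handed in when it is done.

```bash
mkdir -p pics; cat > h.py <<'E'
import numpy as np, cv2
from station import robot, cams, spotter
from scipy.spatial.transform import Rotation as R
def world(cam, uv, d):
    p=cams.camera_params(cam); uv=np.array(uv,float).reshape(-1,1,2)
    n=cv2.undistortPoints(uv,np.array(p["mtx"]),np.array(p["dist"])).reshape(-1,2)
    d=np.array(d).reshape(-1,1); X=np.hstack([n*d,d])
    return (X-np.array(p["t"]))@np.array(p["R"])
def cloud(cam, depth, mask):
    r,c=np.nonzero(mask&(depth>0)); return world(cam,np.c_[c,r],depth[r,c])
def pix(cam,X):
    p=cams.camera_params(cam); return cv2.projectPoints(np.array(X,float).reshape(-1,1,3),cv2.Rodrigues(np.array(p["R"]))[0],np.array(p["t"]),np.array(p["mtx"]),np.array(p["dist"]))[0].reshape(-1,2)
def tcp():
    s=robot.sense(); q=s["orientation"]; return np.array(s["position"]),R.from_quat([q[1],q[2],q[3],q[0]]),s
E
python3 - <<'E'
from h import *
ims=[]
for n in("scene","top"):
    im,d=cams.camera(n); np.savez(f"pics/{n}0.npz",im=im,d=d); ims.append(im)
    for t in("lamp","rack","jar","bracket","jaw_upper","plate"):
        for m in spotter.masks_of(n,t):
            P=cloud(n,d,m["region"]); print(n,t,round(m["confidence"],2),np.round(m["position"]),m["region"].sum(),np.round(np.median(P,0),3) if len(P) else None, np.round(np.percentile(P,[2,98],axis=0),3).tolist() if len(P) else None)
for i,n in enumerate(("scene","top")): cv2.imwrite(f"pics/{n}0.png",cv2.resize(ims[i][:,:,::-1],(768,576)))
p,r,s=tcp();print(p,r.as_matrix().round(3),s["force"],s["time_s"])
E
```

```text
scene lamp 0.91 [246. 176.] 390 [ 0.424 -0.229  0.026] [[0.321, -0.293, -0.002], [0.512, -0.217, 0.038]]
scene lamp 0.7 [214. 189.] 426 [ 0.594 -0.232  0.026] [[0.546, -0.327, -0.001], [0.64, -0.149, 0.038]]
scene lamp 0.6 [241. 152.] 275 [ 0.3   -0.437  0.025] [[0.195, -0.488, -0.001], [0.382, -0.41, 0.038]]
scene lamp 0.56 [295. 200.] 445 [0.369 0.053 0.027] [[0.264, 0.025, -0.002], [0.453, 0.064, 0.039]]
scene rack 0.75 [293. 246.] 1724 [0.549 0.243 0.012] [[0.474, 0.152, 0.004], [0.632, 0.306, 0.123]]
scene rack 0.52 [249. 212.] 364 [0.603 0.026 0.055] [[0.571, -0.01, 0.005], [0.621, 0.039, 0.086]]
scene jar 0.7 [247. 214.] 373 [0.604 0.025 0.054] [[0.571, -0.012, 0.002], [0.621, 0.039, 0.086]]
scene bracket 0.64 [301. 230.] 685 [0.528 0.241 0.082] [[0.435, 0.179, -0.0], [0.568, 0.297, 0.131]]
scene jaw_upper 0.52 [301. 222.] 166 [0.522 0.241 0.109] [[0.487, 0.182, 0.081], [0.541, 0.292, 0.136]]
scene plate 0.43 [304. 225.] 28 [0.507 0.238 0.105] [[0.492, 0.219, 0.085], [0.515, 0.255, 0.108]]
top lamp 0.92 [393. 270.] 681 [ 0.284 -0.448  0.034] [[0.193, -0.481, 0.011], [0.376, -0
[... 454 characters left out ...]
.112] [[0.59, -0.477, 0.006], [0.647, -0.43, 0.172]]
top jar 0.67 [255. 115.] 2244 [ 0.798 -0.019  0.006] [[0.718, -0.098, -0.001], [0.857, 0.061, 0.071]]
top jar 0.52 [248. 173.] 316 [0.587 0.007 0.083] [[0.562, -0.021, 0.003], [0.615, 0.032, 0.089]]
top bracket 0.79 [178. 200.] 929 [0.512 0.229 0.094] [[0.463, 0.181, 0.003], [0.566, 0.296, 0.135]]
top jaw_upper 0.57 [176. 196.] 215 [0.517 0.229 0.109] [[0.485, 0.18, 0.002], [0.538, 0.316, 0.138]]
top plate 0.56 [173. 202.] 109 [0.501 0.235 0.103] [[0.487, 0.215, 0.093], [0.514, 0.257, 0.112]]
[0.26706681 0.61993318 0.23132408] [[-0.918  0.396 -0.   ]
 [ 0.396  0.918  0.   ]
 [ 0.     0.    -1.   ]] [-0.12285762 -0.61464834  1.05339555] 0.7
```

View pics/scene0.png

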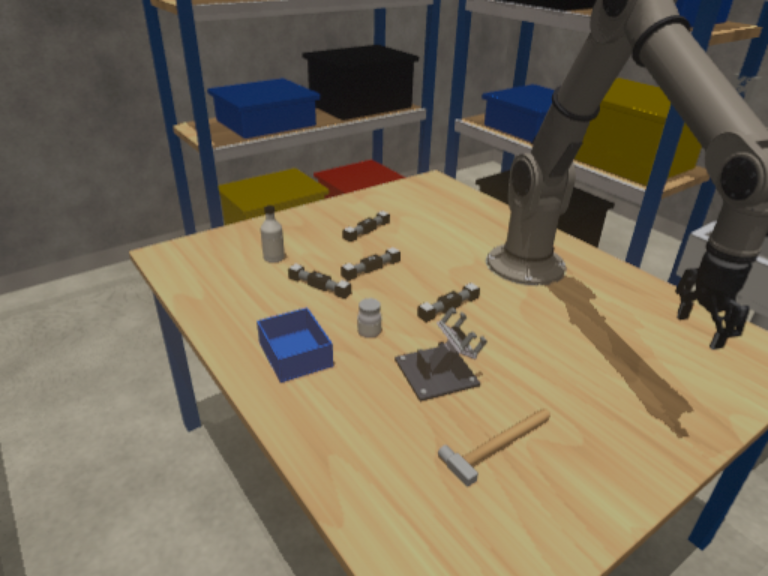

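View pics/top0.png

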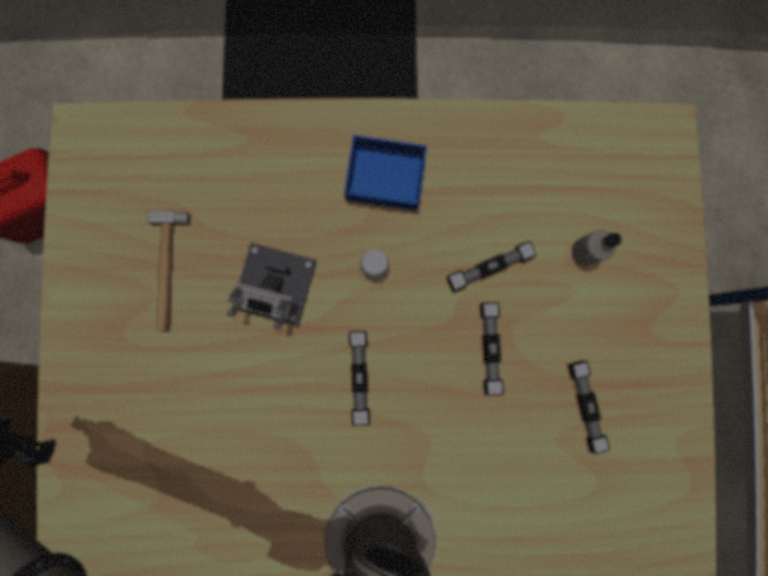

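The four look-alikes in top pixels (512x384) and their distances from the base are:

| Pixel (col, row) | Distance |
|---|---|
| (326,175) | 0.64 m |
| (393,270) | 0.53 m |
| (328,232) | 0.48 m |
| (241,254) | 0.36 m |

The farthest is at (326,175), and it matches the description. The rack is at (186,190) and the jar at (248,173). The top "jar" hits at (396,164) and (255,115) are really the oil bottle and the crate.

```bash
python3 - <<'E'
from h import *
for n in("scene","top"):
    z=np.load(f"pics/{n}0.npz"); d=z["d"]; P=cloud(n,d,np.ones(d.shape,bool))
    m=(abs(P[:,0]-.59)<.09)&(abs(P[:,1]+.24)<.12)&(P[:,2]>.028)&(P[:,2]<.05)
    (c,s,a)=cv2.minAreaRect(P[m][:,:2].astype(np.float32)); print(n,"lamp",m.sum(),np.round(c,4),np.round(s,3),a, np.percentile(P[m][:,2],[50,95]))
    b=(P[:,0]>.3)&(P[:,1]<.1)&(P[:,2]<.02)&(P[:,2]>-.02);print("bench z",np.median(P[b][:,2]))
    m=(abs(P[:,0]-.55)<.13)&(abs(P[:,1]-.22)<.12)&(P[:,2]>.0085)&(P[:,2]<.018)
    Q=P[m]
    (c,s,a)=cv2.minAreaRect(Q[:,:2].astype(np.float32)); print("foot",m.sum(),np.round(c,4),np.round(s,3),a,cv2.boxPoints((c,s,a)).round(3).tolist())
im=np.load("pics/top0.npz")["im"]
a=cv2.resize(im[130:230,290:370,::-1],None,fx=5,fy=5,interpolation=cv2.INTER_CUBIC)
b=cv2.resize(im[150:230,140:220,::-1],(400,400),interpolation=cv2.INTER_CUBIC)
b=cv2.copyMakeBorder(b,0,100,0,0,cv2.BORDER_CONSTANT)
cv2.imwrite("pics/crop1.png",cv2.convertScaleAbs(np.hstack([a,b]),alpha=1.6))
E
```

```text
scene lamp 221 [ 0.559  -0.2558] [0.106 0.201] 22.277498245239258 [0.03363199 0.03813449]
bench z -0.0012420309610204146
foot 755 [0.554  0.2266] [0.153 0.151] 74.3675765991211 [[0.460999995470047, 0.17299999296665192], [0.6060000061988831, 0.13300000131130219], [0.6470000147819519, 0.2800000011920929], [0.5019999742507935, 0.3199999928474426]]
top lamp 579 [ 0.5581 -0.2582] [0.102 0.197] 22.946653366088867 [0.03497004 0.03954068]
bench z -0.0001299670614088864
foot 1104 [0.553  0.2226] [0.149 0.15 ] 74.55343627929688 [[0.460999995470047, 0.17100000381469727], [0.6060000061988831, 0.13099999725818634], [0.6449999809265137, 0.27399998903274536], [0.5, 0.3140000104904175]]
```

View pics/crop1.png

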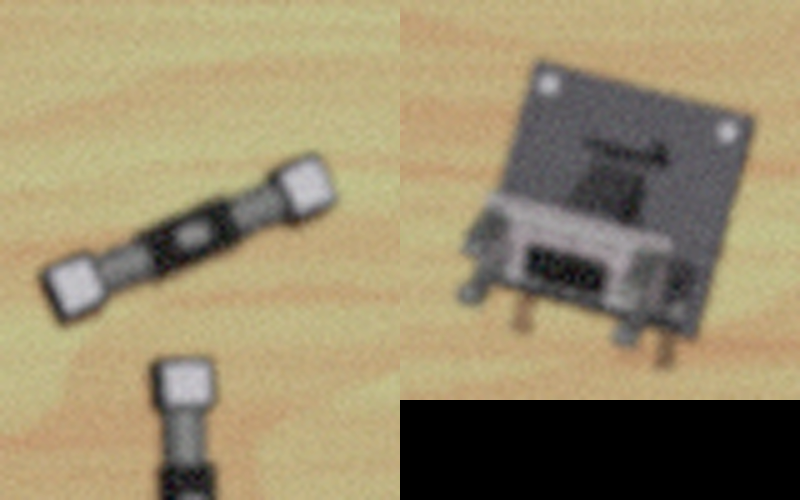

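The crop shows the chosen lamp at top pixel (326,175) with its two white windows and black grip. The rack is seen with its jaws towards the robot. Next I'll refine the lamp pose and work out the bracket frame and the head setting e.

```bash
cat >> h.py <<'E'
yaw=np.deg2rad(-15.5); fc=np.array([.5535,.2245,0]); xr=np.array([np.cos(yaw),np.sin(yaw),0]); Z=np.array([0,0,1.])
zb=np.cos(np.deg2rad(35))*Z-np.sin(np.deg2rad(35))*xr; xb=np.cos(np.deg2rad(35))*xr+np.sin(np.deg2rad(35))*Z; yb=np.cross(zb,xb)
B=np.c_[xb,yb,zb]; ob=fc-.06*xr+.11*Z
E
python3 - <<'E'
from h import *
print(ob,B.round(3))
for n in("scene","top"):
    z=np.load(f"pics/{n}0.npz"); d=z["d"]; im=z["im"]; r,c=np.nonzero(d>0); P=world(n,np.c_[c,r],d[r,c])
    u=np.array([-np.sin(np.deg2rad(22.9)),0]);
    m=(P[:,0]>.515)&(abs(P[:,0]-.59)<.09)&(abs(P[:,1]+.24)<.12)&(P[:,2]>.028)&(P[:,2]<.05)
    (cc,s,a)=cv2.minAreaRect(P[m][:,:2].astype(np.float32)); print(n,"lamp",m.sum(),np.round(cc,4),np.round(s,3),a)
    Q=(P-ob)@B
    pl=(abs(Q[:,0])<.01)&(abs(Q[:,1])<.02)&(abs(Q[:,2])<.06)
    print("plate z", np.percentile(Q[pl][:,2],[10,50,90]).round(4))
    k=(abs(Q[:,0])<.05)&(abs(Q[:,1])<.075)&(Q[:,2]>-.04)&(Q[:,2]<.08)
    for lo in np.arange(-.04,.08,.01):
        q=Q[k&(Q[:,2]>=lo)&(Q[:,2]<lo+.01)]
        if len(q): print(round(lo,2),len(q),np.percentile(q[:,:2],[3,50,97],axis=0).round(3).tolist())
    dark=k&(abs(Q[:,0])<.03)&(abs(Q[:,1])<.035)&(im[r,c].sum(1)<110)&(Q[:,2]>-.03)
    print("dark",dark.sum(),Q[dark].mean(0).round(4),np.percentile(Q[dark],[5,95],axis=0).round(3).tolist())
    m=spotter.masks_of(n,"plate")
E
```

```text
[0.49568217 0.2405343  0.11      ] [[ 0.789  0.267 -0.553]
 [-0.219  0.964  0.153]
 [ 0.574  0.     0.819]]
scene lamp 199 [ 0.5893 -0.2433] [0.041 0.201] 22.277498245239258
plate z [-0.0553 -0.0287 -0.0091]
-0.04 37 [[-0.02, -0.054], [0.024, 0.016], [0.028, 0.059]]
-0.03 165 [[-0.024, -0.053], [0.019, 0.019], [0.026, 0.058]]
-0.02 67 [[-0.024, -0.053], [0.01, 0.013], [0.025, 0.056]]
-0.01 67 [[-0.025, -0.054], [0.002, -0.001], [0.024, 0.056]]
0.0 47 [[-0.024, -0.054], [0.016, 0.043], [0.024, 0.056]]
0.01 60 [[-0.022, -0.05], [0.012, 0.043], [0.024, 0.058]]
0.02 1 [[-0.014, -0.052], [-0.014, -0.052], [-0.014, -0.052]]<stdin>:16: RuntimeWarning: Mean of empty slice.
  ret = um.true_divide(
Traceback (most recent call last):
IndexError: index -1 is out of bounds for axis 0 with size 0
```

Both cameras agree to within about 3 mm. The lamp is at (0.589,-0.245), with the tool y axis to be set at 22.7° for the grasp. The rubber plate top is at bracket z of about -10 mm, which gives e of about 5 mm. Now I'll compute the approach.

```bash
cat >> h.py <<'E'
def grasp(y=22.7):
    a=np.deg2rad(y); yy=np.array([np.cos(a),np.sin(a),0]); return np.c_[np.cross(yy,-Z),yy,-Z]
def clip(): return np.c_[yb,xb,-zb]
def plan(p,M):
    p0,r0,s=tcp(); print("shift",(r0.inv().apply(np.array(p)-p0)*1000).round(1),"turn",(r0.inv()*R.from_matrix(M)).as_rotvec().round(4),"t",s["time_s"],"F",np.round(s["force"],1))
E
python3 -c "
from h import *
plan([.589,-.245,.16],grasp())"
```

```text
shift [-637.9 -667.    71.3] turn [ 0.     -0.      0.7678] t 0.7 F [-0.1 -0.6  1.1]
```

```bash
python3 -m handwheel '[[-40,-42,0,0,0,0.1,0],[-80,-84,0,0,0,0.2,0],[-120,-126,0,0,0,0.3,0],[-160,-168,0,0,0,0.4,0],[-200,-210,0,0,0,0.5,0],[-240,-252,0,0,0,0.6,0],[-280,-294,0,0,0,0.7,0],[-320,-336,0,0,0,0.768,0],[-360,-378,0,0,0,0.768,0],[-400,-420,0,0,0,0.768,0],[-440,-462,0,0,0,0.768,0],[-480,-504,0,0,0,0.768,0]]' 40
python3 -c "
from h import *
print(tcp()[0])
plan([.589,-.245,.16],grasp())"
```

```text
time_s: 1.7
position: [0.4409, 0.1491, 0.2318]
orientation: [0.0, 0.554, 0.832, 0.001]
force: [0.8, 0.3, 0.2]
finger_gap: 0.999
finger_force: 0.0
[0.44087921 0.14909568 0.23175196]
shift [-420.8  -15.5   71.5] turn [ 0.0011 -0.0006  0.    ] t 1.7 F [0.8 0.3 0.2]
```

```bash
python3 -m handwheel '[[-40,-2,0,0,0,0,0],[-80,-3,0,0,0,0,0],[-120,-5,0,0,0,0,0],[-160,-6,5,0,0,0,0],[-200,-7,15,0,0,0,0],[-240,-9,25,0,0,0,0],[-280,-10,35,0,0,0,0],[-320,-12,45,0,0,0,0],[-360,-14,55,0,0,0,0],[-400,-15,65,0,0,0,0],[-420,-15,71,0,0,0,0],[-420,-15,71,0,0,0,0]]'
python3 - <<'E'
from h import *
print(tcp()[0])
plan([.589,-.245,.006],grasp())
im,d=cams.camera("top"); cv2.imwrite("pics/top1.png",cv2.convertScaleAbs(cv2.resize(im[100:240,240:440,::-1],(800,560),interpolation=cv2.INTER_CUBIC),alpha=1.5))
E
```

```text
time_s: 2.7
position: [0.5882, -0.2482, 0.1591]
orientation: [0.0, 0.557, 0.831, -0.002]
force: [-0.6, 0.5, 1.1]
finger_gap: 1.005
finger_force: 0.0
[ 0.58815855 -0.24822301  0.15912148]
shift [  3.1   2.4 153.1] turn [-0.0023  0.0027 -0.0064] t 2.7 F [-0.6  0.5  1.1]
```

View pics/top1.png

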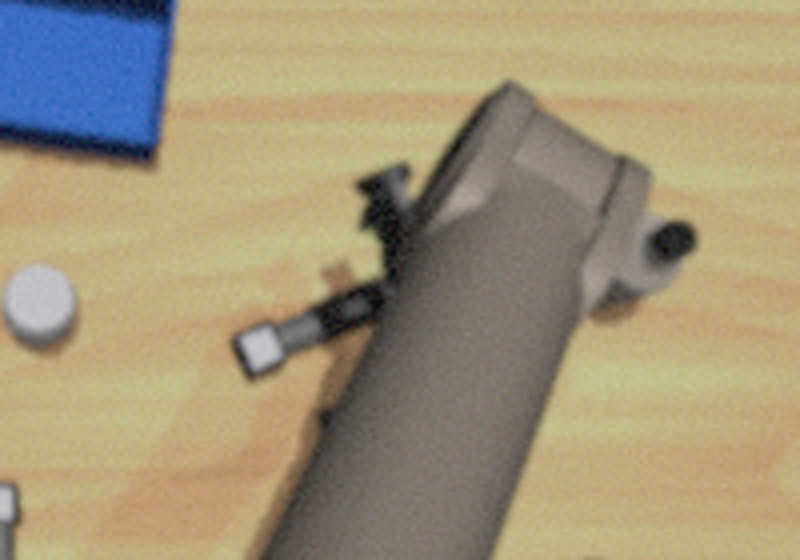

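The arm is over the lamp and its middle lies between the fingers. The jar at crop (40,305) and the oil at (670,250) are clear. Descending now.

```bash
python3 -m handwheel '[[3,2,30,0,0,-0.006,0],[3,2,60,0,0,-0.006,0],[3,2,90,0,0,-0.006,0],[3,2,110,0,0,-0.006,0],[3,2,125,0,0,-0.006,0],[3,2,138,0,0,-0.006,0],[3,2,146,0,0,-0.006,0],[3,2,150,0,0,-0.006,0],[3,2,152,0,0,-0.006,0],[3,2,152,0,0,-0.006,0]]'
python3 -c "
from h import *
print(tcp()[0])
plan([.589,-.245,.006],grasp())"
```

```text
time_s: 3.58
position: [0.5898, -0.2389, 0.0088]
orientation: [0.0, 0.552, 0.834, 0.0]
force: [0.0, -0.5, 0.9]
finger_gap: 0.999
finger_force: 0.0
[ 0.58978409 -0.23890797  0.00877208]
shift [-5.3 -3.1  2.8] turn [0.0007 0.0006 0.0058] t 3.5833 F [ 0.  -0.5  0.9]
```

```bash
python3 -m handwheel '[[-5,-3,2,0,0,0.006,0],[-5,-3,2,0,0,0.006,0],[-5,-3,2,0,0,0.006,0],[-5,-3,2,0,0,0.006,0.3],[-5,-3,2,0,0,0.006,0.6],[-5,-3,2,0,0,0.006,1],[-5,-3,2,0,0,0.006,1],[-5,-3,2,0,0,0.006,1],[-5,-3,2,0,0,0.006,1],[-5,-3,2,0,0,0.006,1]]' 80
python3 -c "
from h import *
print(tcp()[0])
plan([.589,-.245,.006],grasp())"
```

```text
time_s: 4.42
position: [0.5887, -0.2447, 0.0066]
orientation: [0.0, 0.554, 0.832, 0.0]
force: [-1.0, -0.2, 5.0]
finger_gap: 0.383
finger_force: 81.2
[ 0.5887215  -0.24468552  0.00661632]
shift [-0.4  0.1  0.6] turn [ 0.0003  0.0003 -0.0002] t 4.4167 F [-1.  -0.2  5. ]
```

```bash
python3 -m handwheel '[[0,0,-8,0,0,0,1],[0,0,-25,0,0,0,1],[0,0,-50,0,0,0,1],[0,0,-80,0,0,0,1],[0,0,-115,0,0,0,1],[0,0,-150,0,0,0,1],[0,0,-180,0,0,0,1],[0,0,-200,0,0,0,1],[0,0,-210,0,0,0,1],[0,0,-215,0,0,0,1]]'
python3 -c "
from h import *
print(tcp()[0], tcp()[2]['finger_gap'])
for h in (.12,.06):
  m=ob+h*zb-.0114*zb; print(m); plan(m,clip())"
```

```text
time_s: 5.25
position: [0.5888, -0.2446, 0.2227]
orientation: [0.001, 0.554, 0.832, 0.0]
force: [0.0, 0.4, -3.0]
finger_gap: 0.385
finger_force: 80.3
[ 0.58879812 -0.24460984  0.22271621] 0.38463304741468124
[0.43565725 0.25718069 0.19895991]
shift [522.   52.2  23.4] turn [-0.586  -0.2032  0.6454] t 5.25 F [ 0.   0.4 -3. ]
[0.46882019 0.24798379 0.14981079]
shift [500.8  79.2  72.6] turn [-0.586  -0.2032  0.6454] t 5.25 F [ 0.   0.4 -3. ]
```

```bash
python3 -m handwheel '[[15,1,0,0,0,0,1],[50,5,0,-0.05,-0.02,0.06,1],[90,9,0,-0.11,-0.04,0.12,1],[130,13,0,-0.17,-0.06,0.19,1],[170,17,0,-0.23,-0.08,0.25,1],[210,21,0,-0.29,-0.1,0.32,1],[250,25,0,-0.35,-0.12,0.385,1],[290,29,0,-0.41,-0.14,0.45,1],[330,33,0,-0.47,-0.163,0.517,1],[370,37,0,-0.53,-0.184,0.584,1],[405,41,0,-0.57,-0.198,0.628,1],[430,43,0,-0.586,-0.203,0.645,1]]'
python3 -c "
from h import *
print(tcp()[0], tcp()[2]['finger_gap'],tcp()[2]['joint_positions'])
for h in (.12,.06):
  m=ob+h*zb-.0114*zb; print(m); plan(m,clip())"
```

```text
time_s: 6.25
position: [0.4984, 0.0307, 0.2164]
orientation: [0.192, 0.731, 0.643, 0.127]
force: [-0.5, -0.1, -2.3]
finger_gap: 0.389
finger_force: 80.3
[0.49842506 0.03067271 0.21643773] 0.3889144759995909 [-0.88553971 -0.00942217  0.53144235  2.32299304  0.57284144  0.50929515
 -0.94168794]
[0.43565725 0.25718069 0.19895991]
shift [215.9 -86.4 -38.1] turn [-0.1459 -0.0128  0.141 ] t 6.25 F [-0.5 -0.1 -2.3]
[0.46882019 0.24798379 0.14981079]
shift [214.6 -77.8  21.3] turn [-0.1459 -0.0128  0.141 ] t 6.25 F [-0.5 -0.1 -2.3]
```

```bash
python3 -m handwheel '[[0,0,0,0,0,0,1],[0,0,0,0,0,0,1],[0,0,0,0,0,0,1]]'
python3 -c "
from h import *
print(tcp()[0], tcp()[2]['finger_gap'],np.round(tcp()[2]['joint_positions'],3))
for h in (.12,.08):
  m=ob+h*zb-.0114*zb; print(m); plan(m,clip())"
```

```text
time_s: 6.5
position: [0.4995, 0.0296, 0.2171]
orientation: [0.192, 0.73, 0.643, 0.127]
force: [-0.0, -0.5, -2.5]
finger_gap: 0.39
finger_force: 80.3
[0.49950352 0.0296234  0.21706069] 0.3898536756846335 [-0.883 -0.009  0.533  2.32   0.566  0.51  -0.929]
[0.43565725 0.25718069 0.19895991]
shift [217.  -87.4 -38. ] turn [-0.1469 -0.013   0.143 ] t 6.5 F [-0.  -0.5 -2.5]
[0.45776587 0.25104942 0.16619383]
shift [216.1 -81.6   1.6] turn [-0.1469 -0.013   0.143 ] t 6.5 F [-0.  -0.5 -2.5]
```

```bash
python3 -m handwheel '[[20,-10,-5,-0.02,0,0.02,1],[40,-20,-8,-0.04,-0.003,0.04,1],[65,-30,-10,-0.06,-0.006,0.06,1],[90,-42,-10,-0.08,-0.008,0.08,1],[115,-55,-10,-0.1,-0.01,0.1,1],[140,-65,-10,-0.12,-0.012,0.12,1],[165,-75,-8,-0.14,-0.013,0.14,1],[190,-80,-5,-0.147,-0.013,0.143,1],[205,-82,0,-0.147,-0.013,0.143,1],[216,-82,1,-0.147,-0.013,0.143,1],[216,-82,1,-0.147,-0.013,0.143,1],[216,-82,1,-0.147,-0.013,0.143,1]]'
python3 -c "
from h import *
print(tcp()[0], tcp()[2]['finger_gap'],np.round(tcp()[2]['joint_positions'],3))
for h in (.08,.04):
  m=ob+h*zb-.0114*zb; print(m); plan(m,clip())"
```

```text
time_s: 7.5
position: [0.4587, 0.2507, 0.1675]
orientation: [0.24, 0.76, 0.576, 0.182]
force: [-0.4, 0.4, -2.5]
finger_gap: 0.385
finger_force: 80.3
[0.4586639  0.25066276 0.1674711 ] 0.3845944539358005 [-1.195  0.231  0.245  2.288  0.966  0.646 -2.033]
[0.45776587 0.25104942 0.16619383]
shift [ 0.1 -1.5  0.5] turn [ 0.0019  0.0009 -0.0023] t 7.5 F [-0.4  0.4 -2.5]
[0.4798745  0.24491816 0.13342775]
shift [ 0.2 -1.6 40.5] turn [ 0.0019  0.0009 -0.0023] t 7.5 F [-0.4  0.4 -2.5]
```

```bash
python3 - <<'E'
from h import *
out=[]
for n in("scene","top"):
    im,d=cams.camera(n); r,c=np.nonzero(d>0); P=world(n,np.c_[c,r],d[r,c]); Q=(P-ob)@B
    def rep(l,k): print(n,l,k.sum(),np.percentile(Q[k],[2,50,98],axis=0).round(4).tolist() if k.sum() else '')
    lz=(abs(Q[:,0])<.035)&(Q[:,2]>.05)&(Q[:,2]<.105)
    rep("headL",lz&(Q[:,1]>.06)&(Q[:,1]<.13)); rep("headR",lz&(Q[:,1]<-.06)&(Q[:,1]>-.13))
    jz=(abs(Q[:,0])<.05)&(Q[:,2]>-.005)&(Q[:,2]<.04)
    rep("jawL",jz&(Q[:,1]>.03)&(Q[:,1]<.07)); rep("jawR",jz&(Q[:,1]<-.03)&(Q[:,1]>-.07))
    u=pix(n,ob)[0].astype(int); a=im[max(u[1]-60,0):u[1]+60,max(u[0]-50,0):u[0]+50,::-1]; out.append(cv2.resize(a,(400,480),interpolation=cv2.INTER_CUBIC))
cv2.imwrite("pics/pre.png",cv2.convertScaleAbs(np.hstack(out),alpha=1.5))
E
```

```text
scene headL 189 [[-0.0134, 0.0664, 0.0631], [0.0151, 0.0948, 0.0817], [0.0222, 0.1013, 0.0982]]
scene headR 113 [[-0.013, -0.0959, 0.0627], [0.0175, -0.0733, 0.0855], [0.0225, -0.0616, 0.0983]]
scene jawL 69 [[-0.0257, 0.0417, -0.0044], [0.0116, 0.0512, 0.0094], [0.0246, 0.0566, 0.0191]]
scene jawR 61 [[-0.0244, -0.0541, -0.0042], [0.0129, -0.0431, 0.0096], [0.0241, -0.0376, 0.0195]]
top headL 231 [[-0.0133, 0.0612, 0.0657], [0.0151, 0.077, 0.0952], [0.0227, 0.0957, 0.1011]]
top headR 249 [[-0.0136, -0.1008, 0.0656], [0.0131, -0.0841, 0.0953], [0.0223, -0.0615, 0.1015]]
top jawL 70 [[-0.0224, 0.0387, -0.0045], [0.0178, 0.0457, 0.0143], [0.0251, 0.0525, 0.0219]]
top jawR 69 [[-0.0235, -0.0557, -0.004], [0.0157, -0.0495, 0.0151], [0.0253, -0.0424, 0.0216]]
```

View pics/pre.png

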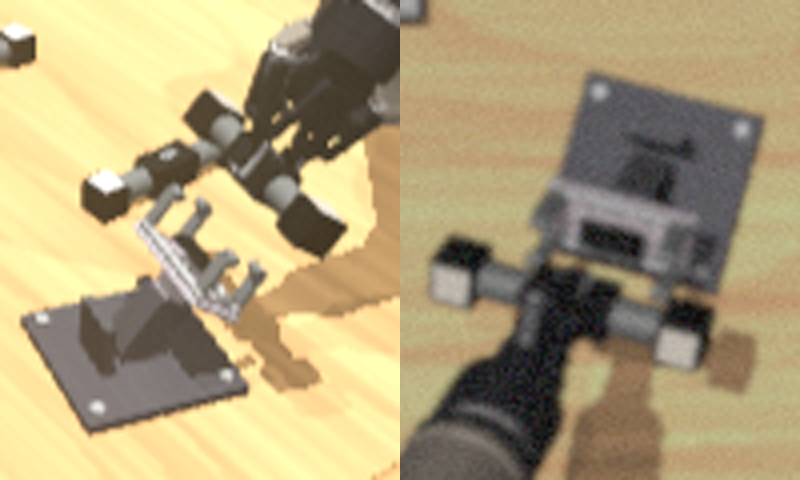

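The scene half shows the lamp held square above the four jaw arms. In the top half the heads are at crop (452,280) and (683,340), symmetric about the clip. The lamp sits about 4 mm up-slope of the jaw centre, so I'll correct that while advancing.

```bash
python3 -m handwheel '[[0,-3.5,8,0.002,0,-0.002,1],[0,-3.5,18,0.002,0,-0.002,1],[0,-3.5,26,0.002,0,-0.002,1],[0,-3.5,34,0.002,0,-0.002,1],[0,-3.5,40,0.002,0,-0.002,1],[0,-3.5,44,0.002,0,-0.002,1],[0,-3.5,45,0.002,0,-0.002,1],[0,-3.5,45,0.002,0,-0.002,1],[0,-3.5,45,0.002,0,-0.002,1]]' 100
cat > st.py <<'E'
from h import *
p,r,s=tcp(); q=(p-ob)@B; print("mid in bracket mm",((q+[0,0,.0114])*1000).round(1),"F bracket",(np.array(s["force"])@B).round(1),"gap",round(s["finger_gap"],3)); plan(ob+(.005-.0114)*zb-.0015*xb,clip())
E
python3 st.py
```

```text
time_s: 8.35
position: [0.4803, 0.2458, 0.1287]
orientation: [0.239, 0.759, 0.578, 0.182]
force: [0.5, -0.4, -1.8]
finger_gap: 0.382
finger_force: 102.3
mid in bracket mm [-2.6  1.  36.1] F bracket [-0.6 -0.3 -1.8] gap 0.382
shift [-1.   1.1 31.1] turn [-0.0001 -0.0013  0.0005] t 8.35 F [ 0.5 -0.4 -1.8]
```

```bash
python3 -m handwheel '[[0,0,3,0,0,0,1],[0,0,6,0,0,0,1],[0,0,8,0,0,0,1],[0,0,9,0,0,0,1],[0,0,10,0,0,0,1],[0,0,10,0,0,0,1],[0,0,10,0,0,0,1]]'; python3 st.py
```

```text
time_s: 8.93
position: [0.4864, 0.2442, 0.121]
orientation: [0.239, 0.759, 0.577, 0.183]
force: [2.1, -0.5, 1.0]
finger_gap: 0.384
finger_force: 102.7
mid in bracket mm [-1.8  1.1 26. ] F bracket [ 2.4  0.1 -0.4] gap 0.384
shift [-1.1  0.3 21. ] turn [ 0.0008 -0.0013 -0.0002] t 8.9333 F [ 2.1 -0.5  1. ]
```

```bash
python3 -m handwheel '[[0,0,1,0,0,0,1],[0,0,2,0,0,0,1],[0,0,2,0,0,0,1],[0,0,2,0,0,0,1]]'; python3 st.py
```

```text
time_s: 9.27
position: [0.4875, 0.2442, 0.1196]
orientation: [0.239, 0.759, 0.577, 0.183]
force: [0.8, -0.5, 6.3]
finger_gap: 0.378
finger_force: 103.5
mid in bracket mm [-1.8  1.3 24.4] F bracket [ 4.4 -0.3  4.6] gap 0.378
shift [-1.4  0.3 19.4] turn [ 0.0011 -0.0019  0.0002] t 9.2667 F [ 0.8 -0.5  6.3]
```

```bash
python3 -m handwheel '[[0,0,1,0,0,0,1],[0,0,2,0,0,0,1],[0,0,2,0,0,0,1],[0,0,2,0,0,0,1]]'; python3 st.py
```

```text
time_s: 9.6
position: [0.4885, 0.2441, 0.1181]
orientation: [0.239, 0.759, 0.578, 0.183]
force: [-3.8, 0.3, 10.2]
finger_gap: 0.382
finger_force: 104.4
mid in bracket mm [-1.8  1.5 22.6] F bracket [ 2.8 -0.7 10.5] gap 0.382
shift [-1.6  0.3 17.6] turn [ 0.0012 -0.0023  0.0001] t 9.6 F [-3.8  0.3 10.2]
```

Contact came at z of about 26 mm, so e is about 7 mm. A small +x side force says to shift about 1 mm up-slope.

```bash
python3 -m handwheel '[[0,1,0.5,0,0,0,1],[0,1,1,0,0,0,1],[0,1,2,0,0,0,1],[0,1,2,0,0,0,1],[0,1,2,0,0,0,1]]'; python3 st.py
```

```text
time_s: 10.02
position: [0.4897, 0.2441, 0.1168]
orientation: [0.239, 0.759, 0.578, 0.183]
force: [-6.2, 0.2, 12.0]
finger_gap: 0.382
finger_force: 104.8
mid in bracket mm [-1.6  1.8 20.8] F bracket [ 2.  -1.5 13.3] gap 0.382
shift [-1.8  0.1 15.8] turn [ 0.0002 -0.003   0.0008] t 10.0167 F [-6.2  0.2 12. ]
```

```bash
python3 -m handwheel '[[0,0,1,0,0,0,1],[0,0,2,0,0,0,1],[0,0,2,0,0,0,1],[0,0,2,0,0,0,1]]'; python3 st.py
```

```text
time_s: 10.35
position: [0.4909, 0.2439, 0.1151]
orientation: [0.239, 0.759, 0.578, 0.183]
force: [-5.0, 0.4, 10.9]
finger_gap: 0.382
finger_force: 104.5
mid in bracket mm [-1.6  1.9 18.7] F bracket [ 2.3 -0.9 11.7] gap 0.382
shift [-2.   0.1 13.7] turn [ 0.0001 -0.0032  0.0007] t 10.35 F [-5.   0.4 10.9]
```

```bash
python3 -m handwheel '[[0,0,1,0,0,0,1],[0,0,2,0,0,0,1],[0,0,2,0,0,0,1],[0,0,2,0,0,0,1]]'; python3 st.py
```

```text
time_s: 10.68
position: [0.4921, 0.2436, 0.1134]
orientation: [0.238, 0.759, 0.578, 0.183]
force: [-2.8, 0.6, 7.0]
finger_gap: 0.38
finger_force: 104.0
mid in bracket mm [-1.6  2.  16.6] F bracket [ 1.7 -0.1  7.4] gap 0.38
shift [-2.1  0.1 11.6] turn [-0.     -0.0034  0.0008] t 10.6833 F [-2.8  0.6  7. ]
```

```bash
python3 -m handwheel '[[0,0,1,0,0,0,1],[0,0,2,0,0,0,1],[0,0,2,0,0,0,1],[0,0,2,0,0,0,1]]'; python3 st.py
```

```text
time_s: 11.02
position: [0.4933, 0.2433, 0.1116]
orientation: [0.238, 0.759, 0.578, 0.183]
force: [-1.5, 1.9, 4.7]
finger_gap: 0.384
finger_force: 103.6
mid in bracket mm [-1.6  2.1 14.4] F bracket [1.1 1.4 5. ] gap 0.384
shift [-2.1  0.1  9.4] turn [-0.0002 -0.0033  0.0008] t 11.0167 F [-1.5  1.9  4.7]
```

```bash
python3 -m handwheel '[[0,0,1,0,0,0,1],[0,0,2,0,0,0,1],[0,0,2,0,0,0,1],[0,0,2,0,0,0,1]]'; python3 st.py
```

```text
time_s: 11.35
position: [0.4945, 0.2428, 0.1097]
orientation: [0.239, 0.759, 0.578, 0.183]
force: [3.3, 3.2, 0.0]
finger_gap: 0.379
finger_force: 102.9
mid in bracket mm [-1.6  1.8 12.1] F bracket [ 2.   4.  -1.3] gap 0.379
shift [-1.9  0.1  7.1] turn [-0.0003 -0.0027  0.0007] t 11.35 F [3.3 3.2 0. ]
```

```bash
python3 -m handwheel '[[0,0,1,0,0,0,1],[0,0,1.5,0,0,0,1],[0,0,1.5,0,0,0,1],[0,0,1.5,0,0,0,1]]'; python3 st.py
```

```text
time_s: 11.68
position: [0.4954, 0.2421, 0.1083]
orientation: [0.239, 0.759, 0.578, 0.183]
force: [4.2, 3.7, -2.4]
finger_gap: 0.379
finger_force: 102.6
mid in bracket mm [-1.6  1.4 10.4] F bracket [ 1.2  4.7 -3.8] gap 0.379
shift [-1.4  0.1  5.4] turn [-0.0003 -0.002   0.0006] t 11.6833 F [ 4.2  3.7 -2.4]
```

```bash
python3 -m handwheel '[[0,0,0.7,0,0,0,1],[0,0,1,0,0,0,1],[0,0,1,0,0,0,1],[0,0,1,0,0,0,1]]'; python3 st.py
```

```text
time_s: 12.02
position: [0.4958, 0.2418, 0.1075]
orientation: [0.239, 0.759, 0.578, 0.183]
force: [3.4, 3.8, -0.5]
finger_gap: 0.381
finger_force: 102.7
mid in bracket mm [-1.6  1.2  9.5] F bracket [ 1.5  4.5 -1.7] gap 0.381
shift [-1.2  0.1  4.5] turn [-0.0003 -0.0017  0.0005] t 12.0167 F [ 3.4  3.8 -0.5]
```

The resistance peaked, dropped and turned to pull-in, and it is now rising gently against the plate. One small push more, then I'll release.

```bash
python3 -m handwheel '[[0,0,0.7,0,0,0,1],[0,0,1.5,0,0,0,1],[0,0,1.5,0,0,0,1],[0,0,1.5,0,0,0,1]]'; python3 st.py
```

```text
time_s: 12.35
position: [0.4966, 0.2413, 0.1063]
orientation: [0.239, 0.759, 0.578, 0.182]
force: [1.9, 2.8, 0.2]
finger_gap: 0.38
finger_force: 102.9
mid in bracket mm [-1.6  1.   8. ] F bracket [ 1.   3.2 -0.5] gap 0.38
shift [-1.   0.1  3. ] turn [-0.0001 -0.0014  0.0004] t 12.35 F [1.9 2.8 0.2]
```

```bash
python3 -m handwheel '[[0,0,0.5,0,0,0,1],[0,0,1,0,0,0,1],[0,0,1,0,0,0,1],[0,0,1,0,0,0,1]]'; python3 st.py
```

```text
time_s: 12.68
position: [0.4971, 0.2412, 0.1056]
orientation: [0.239, 0.759, 0.578, 0.182]
force: [1.8, 4.9, 2.9]
finger_gap: 0.382
finger_force: 103.3
mid in bracket mm [-1.6  1.   7.1] F bracket [2.  5.2 2.2] gap 0.382
shift [-1.   0.1  2.1] turn [-0.0001 -0.0014  0.0004] t 12.6833 F [1.8 4.9 2.9]
```

```bash
python3 -m handwheel '[[0,0,0,0,0,0,0.5],[0,0,0,0,0,0,0.4],[0,0,0,0,0,0,0.3],[0,0,0,0,0,0,0.3],[0,0,0,0,0,0,0.3],[0,0,0,0,0,0,0.3]]'; python3 st.py
```

```text
time_s: 13.18
position: [0.4969, 0.2405, 0.1053]
orientation: [0.239, 0.759, 0.577, 0.182]
force: [-0.3, -0.5, 0.0]
finger_gap: 0.699
finger_force: 0.0
mid in bracket mm [-1.7  0.3  6.9] F bracket [-0.1 -0.5  0.1] gap 0.699
shift [-0.3  0.2  1.9] turn [-0.0002 -0.0002  0.0003] t 13.1833 F [-0.3 -0.5  0. ]
```

```bash
python3 -m handwheel '[[0,0,-3,0,0,0,0.3],[0,0,-8,0,0,0,0.3],[0,0,-15,0,0,0,0.3],[0,0,-25,0,0,0,0.3],[0,0,-40,0,0,0,0.3],[0,0,-55,0,0,0,0.3],[0,0,-70,0,0,0,0.3],[0,0,-80,0,0,0,0.3],[0,0,-85,0,0,0,0.3],[0,0,-85,0,0,0,0.3],[0,0,-85,0,0,0,0.3]]'; python3 - <<'E'
from h import *
p,r,s=tcp(); print(((p-ob)@B).round(3))
out=[]
for n in("scene","top"):
    im,d=cams.camera(n); r,c=np.nonzero(d>0); P=world(n,np.c_[c,r],d[r,c]); Q=(P-ob)@B
    lz=(abs(Q[:,0])<.035)&(Q[:,2]>-.015)&(Q[:,2]<.045)
    for l,k in(("L",lz&(Q[:,1]>.067)&(Q[:,1]<.13)),("R",lz&(Q[:,1]<-.067)&(Q[:,1]>-.13))): print(n,l,k.sum(),np.percentile(Q[k],[2,50,98],axis=0).round(4).tolist())
    u=pix(n,ob)[0].astype(int); a=im[max(u[1]-60,0):u[1]+60,max(u[0]-50,0):u[0]+50,::-1]; out.append(cv2.resize(a,(400,480),interpolation=cv2.INTER_CUBIC))
cv2.imwrite("pics/post.png",cv2.convertScaleAbs(np.hstack(out),alpha=1.5))
E
```

```text
time_s: 14.1
position: [0.4501, 0.254, 0.1752]
orientation: [0.239, 0.759, 0.578, 0.183]
force: [0.7, 0.8, -0.6]
finger_gap: 0.7
finger_force: 0.0
[-0.002  0.001  0.081]
scene L 185 [[-0.0173, 0.0707, -0.0102], [0.0119, 0.0956, 0.01], [0.0195, 0.1021, 0.0255]]
scene R 71 [[-0.0122, -0.0959, -0.0104], [0.0158, -0.0805, 0.0116], [0.0199, -0.0685, 0.0252]]
top L 166 [[-0.0158, 0.0677, -0.0049], [0.0116, 0.0818, 0.0229], [0.0198, 0.0963, 0.028]]
top R 193 [[-0.0154, -0.099, -0.0063], [0.0111, -0.0843, 0.0226], [0.02, -0.0677, 0.0281]]
```

View pics/post.png

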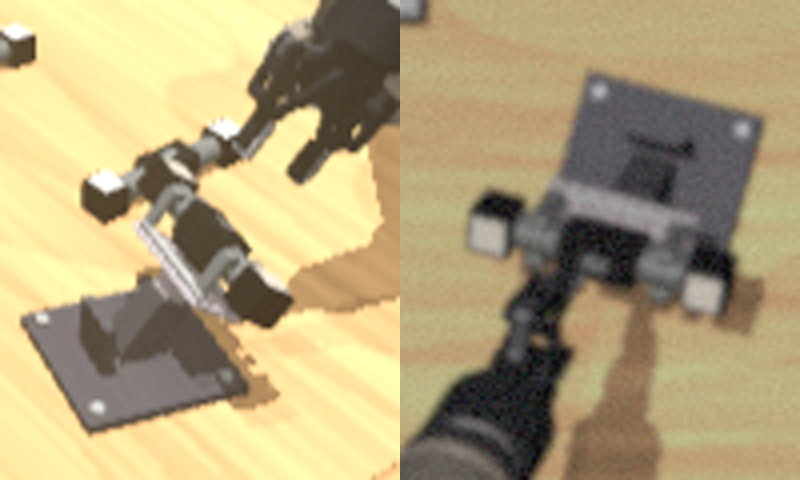

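The lamp is held square in both jaws, with its heads at crop (495,225) and (705,290) and its middle at bracket z of about 8 mm. The gripper is clear, so I'm handing in.

```bash
python3 -c "
from station import robot
print(robot.job_done())"
```

```text
the job is handed in; nothing more can be done
None
```

The lamp is snapped into the clip with its lit side out, released and held by the clip alone with the gripper clear; the bystanders weren't touched, and I handed the job in at about 14 s, though the hand-in gave no verdict.

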